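# Secure the rasp tray: keeper bar shut, blade cover snapped on and held down

### The arm

A 6-joint arm with a two-finger parallel gripper is mounted at the origin on the work surface. World frame = base frame: x ahead of the robot, y to its left, z up, the work surface at z = 0. Lengths are in mm, angles in rad, forces in N, time in s.
With the tool pointing down it reaches from about 300 to 750 mm from the base axis. Payload 8.5 kg.
Tool frame: the origin (TCP) lies at the very end of the fingers, on their centre line; the grasp point (between the pads) lies 19 mm behind it; z points along the fingers, y is the line along which they close (so a half turn about z gives the same grasp; the last joint's range is limited). The gripper opens to 85 mm and grips with 20 to 120 N. Pads are 22 mm wide; open, the fingers measure 114 mm over their backs; the gripper's body (76 mm by 85 mm) begins 54 mm behind the grasp point. The pads swing forward as they close: fully open they stand 13 mm farther back than shut.
Start: joints at [0.909, 0.381, 1.297, -0, 1.464, -0.215], TCP at [237.634, 495.994, 194.722] pointing down, gripper open.
Joint ranges: [-3.11, 3.11], [-0.89, 2.33], [0.22, 2.48], [-1.42, 4.56], [0.17, 2.85], [-2.88, 2.88]. Speed limits (rad/s): [2.39, 2.39, 3.14, 3.14, 3.14, 3.14].

### API

Orientations are given as a rotation vector (axis times angle).
In Python, from rig import readout, camera, job gives the robot as it stands.
- The arm moves only by the tool send_rows, never from a script. Its arguments are lists of equal length, an entry for each row: "dp": the shift along the tool's x, y, z in mm, a list of three; "yaw": the turn about the tool's z in degrees. In form: {"dp": [[dx, dy, dz], ...], "yaw": [yaw, ...]}. A call has 1 to 5 rows; each row is the pose to reach, as a shift and turn from the pose commanded when the call began, along the tool's axes at that moment; what a row does not reach only later rows make up. A row lasts 1/8 s, in which the tool goes at most 62.5 mm and 10.7 degrees, less where a joint would pass 70% of its speed; a pose out of reach is approached as far as the arm can. A call with a gripper value outside its range is refused whole. "hand" is the closure, from 0 (fully open) to 1 (shut), set as the call begins (left out, the last holds). The fingers move at their own pace and stop on an object; "force" is the grip in N (left out, the last holds). Time passes only in rows, so rows that repeat a pose let the fingers close. It gives the time, the measured TCP pose, the force, the opening and the grip force at its end, in the units of the state.
- readout.get_state(): the state, without advancing time (a new reading comes with each control period).
- camera(name): name is "side" or "top" or "wrist"; returns a dict with "pixels" (420x560x3 uint8, red, green, blue), "camera_matrix" (3x3 intrinsics, pixels), "k1" (the pictures are not rectified: a ray, as slopes to the right and down, at radius r is drawn at 1 + k1 r^2 times it, then the intrinsics apply), "cam_to_world" (4x4, takes a point from camera to world coordinates); the wrist camera has in their place "T_tool_cam" (4x4, takes a point from camera to tool coordinates, whose origin is the TCP and whose axes are the flange's). Camera axes: x right, y down, z forward; pixel columns grow to the right and rows downward; lengths in mm; the calibration is good to about 2 mm. A picture is of the moment at which its call begins: read the wrist's pose just before it. There is no depth.
- job.finish_job(): hands the job in; it is judged then, once.
The state is a dict: "clock": time; "qpos": joint angles; "joint_vel": joint speeds; "tau": joint torques, N m; "tool_pos": TCP position; "ee_rot": TCP orientation; "wrist_force": force on the tool from outside, world axes, zero at the start; "wrist_torque": the same for the moment, N m; "width": finger opening in mm; "gripper_force": force on a finger pad.
Only numpy, scipy, OpenCV 4.12 (cv2) and the standard library are available. Lean on these libraries where they do the work, as an engineer would, in place of code of your own. Each camera call takes 0.05 s, during which the arm holds its last target. There are 200 camera calls.

### The job

Secure the rasp set: first swing the keeper bar off the blades and shut across the wooden handles until it clicks into its detent; then put the blade cover squarely over the blade end of the tray and press it straight down until it snaps past both catches and sits fully home, and keep pressing: finish while still pushing the cover firmly down (a good 10 N, do not let go). Leave the rasps in their places and the other things on the bench alone.

Things in the scene. Friction and masses are not known exactly. Their poses are not given: they have to be found in the camera images.
- tray: Wooden rasp tray, 270 x 146 mm, fixed to the bench, its place and yaw vary; origin: centre of its underside. x runs from the handle end to the blade end, y to its left, z up. Three rasps lie in it along x, handles at -x, tops 35 mm up. At the blade end guide walls leave 128 x 108 mm (x, y) free, flared tops 54 mm up (near side: two corner lugs, 48 mm); ledges carry the cover's underside 28 mm up.
- home (a point): Where cover_grip lies when the cover is fully home: 64 mm along the tray's x from its centre, 58 mm above the bench; the tray's axes. Pressing down: the rim meets the catches with cover_grip 13 mm above home, resistance rises to about 8 to 14 N, falls suddenly 4 to 7 mm above home, and the rest goes freely onto the ledges.
- cover_grip (a point): Loose blade cover, flat on the bench at the start: white plastic plate 124 x 104 mm (x, y), rim 4 mm thick, middle panel 100 x 84 up to 8 mm; on it a wooden grip bar 70 mm long (x), 18 wide (y), 8 to 44 mm above the underside. The point is mid-bar, 30 mm above the underside. 0.14 to 0.28 kg. Goes on either way round (half turn), its x along the tray's x. May be gripped by the bar or pressed on its middle.
- keeper (a joint): Angle (rad) of the steel keeper bar about its upright hinge: 0 = shut against its stop, across the handles (along the tray's -y from the hinge); positive = swung towards the blade end, anticlockwise from above, up to 1.4. Stays where left. At about 0.2 its end meets a sprung detent ball, which takes a few newtons at the knob (under 10 N) to pass; below about 0.03 the ball pops up behind it and holds it.
- keeper_knob (a point): Middle of the upright black knob near the bar's free end: a cylinder 16 mm in diameter, 58 to 92 mm above the bench; the point is 75 mm above the bench, 100 mm from the hinge axis. The bar is 14 mm wide, 50 to 58 mm above the bench (rubber strip below it), and reaches 20 mm past the knob.
- keeper_hinge (a point): Point on the keeper bar's upright hinge axis, 75 mm above the bench, near the tray's left (+y) edge; the tray's axes. From home it lies -114 mm along x and +56 mm along y. The knob when shut is 100 mm from here along the tray's -y.
- catch_left (a joint): How far (m) the black sprung catch in the middle of the blade end's +y side is pushed outwards: 0 = sprung out over the cover's rim, 0.0035 while the rim passes. Its nose, 42 mm long and sloped on top, reaches 3.5 mm over the rim; its housing is 48 mm tall, out to 73 mm from the tray's middle line.
- catch_right (a joint): The same for the catch on the -y side.
- rasp0_mid (a point): A rasp lying loose in the tray (right place, y = -31 mm): wooden handle 95 mm long, 27 mm thick, top 35 mm above the bench; steel blade 18 mm wide, top 24 mm above the bench. The point is where the blade leaves the handle. Not to be moved.
- rasp1_mid (a point): A rasp lying loose in the tray (middle place, y = 0 mm): wooden handle 95 mm long, 27 mm thick, top 35 mm above the bench; steel blade 14 mm wide, top 24 mm above the bench. The point is where the blade leaves the handle. Not to be moved.
- rasp2_mid (a point): A rasp lying loose in the tray (left place, y = 31 mm): wooden handle 95 mm long, 27 mm thick, top 35 mm above the bench; steel blade 10 mm wide, top 24 mm above the bench. The point is where the blade leaves the handle. Not to be moved.
- block_mid (a point): Bystander: stepped block of white aerated concrete, 120 x 80 mm, 90 mm tall at the step, standing on the bench. Point 35 mm above the bench.
- tape_mid (a point): Bystander: tape measure, 65 x 35 x 62 mm tall, standing on the bench; point at its centre.
- slat_mid (a point): Bystander: wooden slat 180 x 40 x 14 mm lying on the bench; point at its centre.

How it is judged:
By the outcome, as a careful person would: the job done as asked, in the order asked, and still so for the second after the job is handed in, while the arm keeps its last pose, push and grip.
It also fails if it takes over 58 s, if anything falls off the work surface, if the arm or the gripper's body presses on something with over 40 N, if the wrist force passes 120 N, or if a joint passes its speed limit or range.

## Working session

There is one attempt and no reset: what is moved stays moved. The work goes in short steps, Python scripts to look and compute and a tool call to move; the robot and the scene stay as the last step left them, time stands still between calls to the robot, and variables do not carry over. Pictures are saved under pics/ and viewed, at most 10 in all, crops included, and the job is handed in when it is done.

Besides the shell and the picture viewer there is one more tool, called after ">>>" as name(argument=value, ...), one argument or row to a line, values as JSON. send_rows: Moves the arm, as the interface text tells. Its arguments: {"type":"object","properties":{"dp":{"type":"array","items":{"type":"array","items":{"type":"number"}}},"yaw":{"type":"array","items":{"type":"number"}},"hand":{"type":"number"},"force":{"type":"number"}},"required":["dp","yaw"]}

```bash
mkdir -p pics
cat > h.py <<'E'
import numpy as np, cv2
from scipy.spatial.transform import Rotation as R
from rig import readout, camera, job
def snap(name,fn):
    s=readout.get_state(); c=camera(name); cv2.imwrite(fn,c["pixels"][:,:,::-1])
    if name=="wrist":
        T=np.eye(4);T[:3,:3]=R.from_rotvec(s["ee_rot"]).as_matrix();T[:3,3]=s["tool_pos"]
        M=T@np.array(c["T_tool_cam"])
    else: M=np.array(c["cam_to_world"])
    np.savez(fn+".npz",K=c["camera_matrix"],k1=c["k1"],M=M)
def ray(fn,uv):
    d=np.load(fn+".npz");K=d["K"];M=d["M"]
    p=cv2.undistortPoints(np.array([[uv]],float),K,np.array([float(d["k1"]),0,0,0]))[0,0]
    return M[:3,3],M[:3,:3]@np.array([p[0],p[1],1])
def at(fn,uv,z):
    o,d=ray(fn,uv);return o+d*(z-o[2])/d[2]
def proj(fn,P):
    d=np.load(fn+".npz");M=np.linalg.inv(d["M"]);P=np.atleast_2d(np.array(P,float))
    return cv2.projectPoints(P,cv2.Rodrigues(M[:3,:3])[0],M[:3,3],d["K"],np.array([float(d["k1"]),0,0,0]))[0][:,0]
E
python3 - <<'E'
from h import *
snap("top","pics/t1.png");snap("side","pics/s1.png");snap("wrist","pics/w1.png")
print(readout.get_state())
for n in("t1","s1","w1"):
    d=np.load(f"pics/{n}.png.npz");print(n,d["K"].round(0).tolist(),d["k1"],d["M"].round(2).tolist())
t=cv2.imread("pics/t1.png");cv2.imwrite("pics/t1b.png",cv2.resize(t,(800,600),interpolation=cv2.INTER_CUBIC))
E
```

```text
{'clock': 0.15, 'qpos': array([ 9.08693950e-01,  3.81052070e-01,  1.29804401e+00, -1.66514344e-05,
        1.46360530e+00, -2.15296719e-01]), 'joint_vel': array([ 1.38961461e-03, -1.17511474e-03, -5.21240651e-03,  7.05818325e-05,
       -1.48452351e-03,  2.54553641e-03]), 'tau': array([ 2.39988425e-03, -4.48627424e+01, -2.31345409e+01, -2.11673546e-04,
        3.82861675e-03,  4.38647544e-05]), 'tool_pos': array([237.48577426, 495.79088397, 194.26220063]), 'ee_rot': array([-6.95913381e-01, -3.06307718e+00,  1.58748065e-03]), 'wrist_force': array([-0.10654477, -0.1930901 ,  0.57801239]), 'wrist_torque': array([0.04553266, 0.02081771, 0.03953232]), 'gripper_force': 0.0, 'width': 85.45118592518035}
t1 [[516.0, 0.0, 278.0], [0.0, 516.0, 205.0], [0.0, 0.0, 1.0]] -0.029696755914157824 [[-0.01, -0.99, 0.14, 391.79], [-1.0, 0.01, 0.0, -3.21], [-0.01, -0.14, -0.99, 1496.34], [0.0, 0.0, 0.0, 1.0]]
s1 [[523.0, 0.0, 279.0], [0.0, 523.0, 209.0], [0.0, 0.0, 1.0]] -0.19614507551598934 [[0.99, -0.07, 0.07, 495.33], [-0.1, -0.74, 0.66, -974.07], [0.0, -0.67, -0.75, 1194.33], [0.0, 0.0, 0.0, 1.0]]
w1 [[320.0, 0.0, 281.0], [0.0, 320.0, 210.0], [0.0, 0.0, 1.0]] -0.015599493350135404 [[0.43, 0.86, 0.26, 172.84], [0.9, -0.41, -0.12, 527.26], [0.0, 0.28, -0.96, 374.15], [0.0, 0.0, 0.0, 1.0]]
```

View pics/t1b.png

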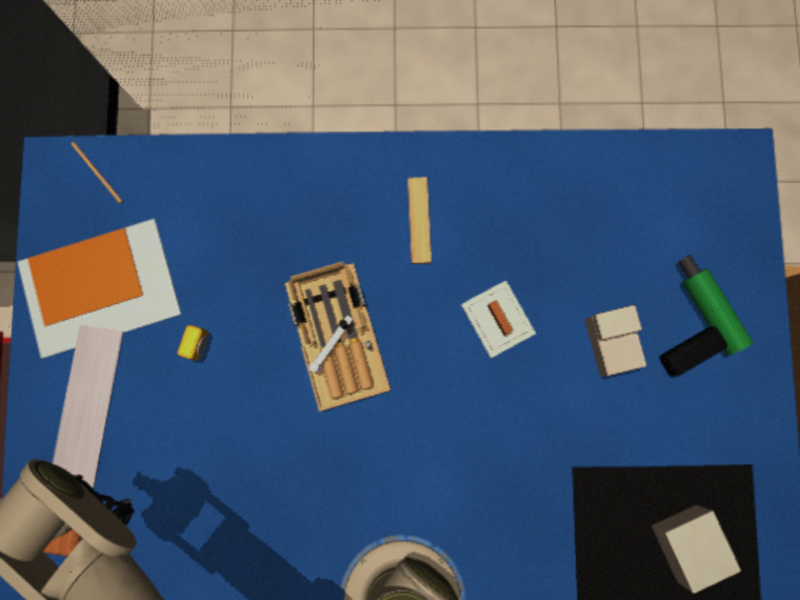

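View pics/s1.png

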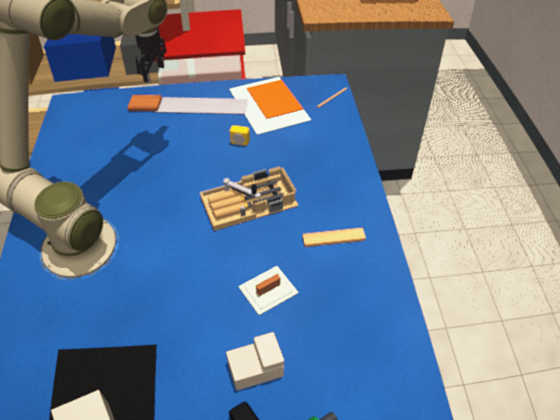

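The top picture shows the tray near (337,337)/800 with its blade end up, the keeper lying over the blades, and the cover near (499,318). The side picture confirms this. I'll enlarge a crop next.

Run:
```python
from h import *
t=cv2.imread("pics/t1.png")[175:295,190:385];cv2.imwrite("pics/t1c.png",cv2.resize(t,None,fx=4,fy=4,interpolation=cv2.INTER_CUBIC))
```

```text
(no output)
```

View pics/t1c.png

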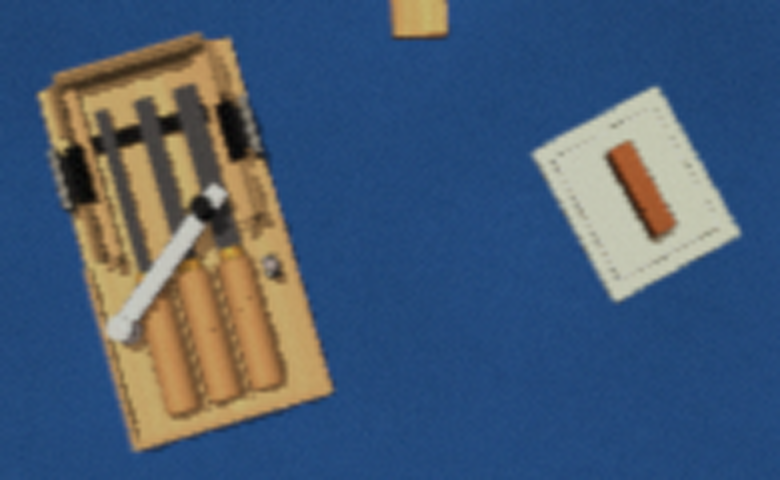

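```bash
cat > m1.py <<'E'
from h import *
f="pics/t1.png"
def A(u,v,z): return at(f,((u+.5)/4-.5+190,(v+.5)/4-.5+175),z)
print("tray handle corners",[A(137,451,5).round(1),A(332,393,5).round(1)])
a,b=A(137,451,5)[:2],A(332,393,5)[:2]; w=a-b;print(np.linalg.norm(w),"yaw",np.degrees(np.arctan2(-w[0],w[1])))
h=A(122,328,62);k=A(205,207,92);print("hinge",h,"knob",k,np.linalg.norm((h-k)[:2]))
c=[A(533,153,4)[:2],A(657,87,4)[:2],A(741,236,4)[:2],A(615,301,4)[:2]]
print([np.linalg.norm(c[i]-c[i-1]).round(1) for i in range(4)],"cover c",np.mean(c,0))
e=(c[1]+c[0]-c[2]-c[3]);print("cover yaw",np.degrees(np.arctan2(e[1],e[0])))
p,q=A(622,147,44),A(663,236,40);print("bar",(p+q)/2,np.degrees(np.arctan2(*(p-q)[1::-1])))
th=np.arctan2(-w[0],w[1]);ux=np.array([np.cos(th),np.sin(th)]);uy=np.array([-ux[1],ux[0]])
o=(a+b)/2+135*ux;print("tray o",o,"hinge pred",o-50*ux+56*uy, "home",o+64*ux)
d=(k-h)[:2];print("keeper",np.arctan2(d@ux,-d@uy))
E
python3 m1.py
```

```text
tray handle corners [array([363.6, 161. ,   5. ]), array([403.5,  21.4,   5. ])]
145.1725454797851 yaw 15.975624868048898
hinge [448.90653917 165.55064618  62.        ] knob [529.54661646 105.80784387  92.        ] 100.35947635838339
[np.float64(122.1), np.float64(103.3), np.float64(123.9), np.float64(103.3)] cover c [ 544.85514272 -200.51753896]
cover yaw 27.758679133717347
bar [ 542.61340512 -199.79290737   42.        ] 23.766342030421512
tray o [513.31560571 128.37179169] hinge pred [449.83387254 168.44758929] home [574.84385354 145.98640832]
keeper 0.6543449169722069
```

The hinge, knob and cover sizes all agree with the spec: 100.4 mm arm, 123 x 103 mm cover. I'll move over the knob and look from close by.

>>> send_rows(
  dp=[
    [-54,-28,0],
    [-108,-56,0],
    [-162,-84,0],
    [-216,-112,0],
    [-270,-140,0],
  ],
  yaw=[0,0,0,0,0],
)

```text
clock: 0.78
tool_pos: [421.5, 251.3, 194.7]
ee_rot: [-0.696, -3.063, 0.0]
wrist_force: [1.2, 0.1, 0.1]
width: 85.6
gripper_force: 0.0
```

>>> send_rows(
  dp=[
    [-54,-28,0],
    [-108,-56,0],
    [-162,-86,0],
    [-162,-86,0],
    [-162,-86,0],
  ],
  yaw=[0,5,11,11,11],
)

```text
clock: 1.4
tool_pos: [529.2, 105.7, 194.4]
ee_rot: [-0.986, -2.982, 0.0]
wrist_force: [0.2, 0.0, 0.2]
width: 85.3
gripper_force: 0.0
```

Run:
```python
from h import *
snap("wrist","pics/w2.png");s=readout.get_state();print(s["tool_pos"],R.from_rotvec(s["ee_rot"]).as_matrix().round(3).tolist(),s["clock"],s["wrist_force"])
t=cv2.imread("pics/w2.png");cv2.imwrite("pics/w2b.png",cv2.resize(t,(800,600),interpolation=cv2.INTER_CUBIC))
```

```text
[528.9900803  106.23073338 194.63389017] [[-0.804, 0.595, -0.001], [0.595, 0.804, 0.0], [0.001, -0.0, -1.0]] 1.45 [-0.18274357 -0.34053212 -0.37923845]
```

View pics/w2b.png

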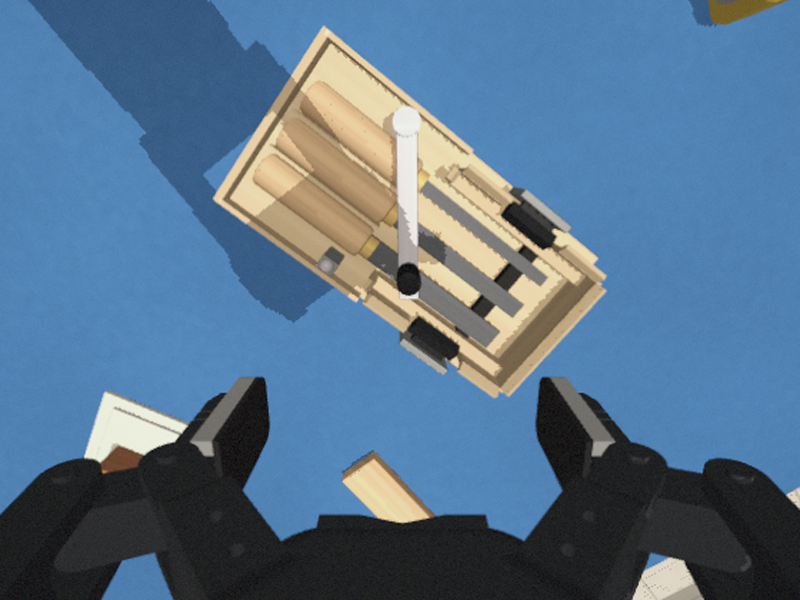

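Seen from close: hinge (406,120), knob top (408,270), handle-end corners (325,27) and (215,199), blade-end corners (605,290) and (503,397).

Run:
```python
from h import *
f="pics/w2.png"
A=lambda u,v,z: at(f,((u+.5)*.7-.5,(v+.5)*.7-.5),z)
h=A(406,120,62);k=A(408,271,92);print("hinge",h,"knob",k,np.linalg.norm((h-k)[:2]))
for z in(0,15):
  a,b=A(325,27,z)[:2],A(215,199,z)[:2];w=a-b;th=np.arctan2(-w[0],w[1]);print(z,a,b,np.linalg.norm(w),np.degrees(th))
  ux=np.array([np.cos(th),np.sin(th)]);uy=np.array([-ux[1],ux[0]]);o=(a+b)/2+135*ux;print("o",o,"hinge",o-50*ux+56*uy,"home",o+64*ux)
c,d=A(606,288,54)[:2],A(503,397,54)[:2];print("blade end z54",c,d,np.linalg.norm(c-d),np.degrees(np.arctan2(-(c-d)[0],(c-d)[1])))
# catches black housing: inner points
l=A(529,224,46)[:2];r=A(434,340,46)[:2];print("catch",l,r,np.linalg.norm(l-r),(l+r)/2,np.degrees(np.arctan2(-(l-r)[0],(l-r)[1])))
# model overlay
th=np.radians(16);ux=np.array([np.cos(th),np.sin(th)]);uy=np.array([-ux[1],ux[0]])
o=np.array([513.3,128.4])
img=cv2.imread(f);img=cv2.resize(img,(800,600),interpolation=cv2.INTER_CUBIC)
def P(x,y,z): return np.append(o+x*ux+y*uy,z)
for z,rect in((0,(-135,135,-73,73)),(54,(0,128,-54,54))):
  q=[P(rect[0],rect[2],z),P(rect[1],rect[2],z),P(rect[1],rect[3],z),P(rect[0],rect[3],z)]
  cv2.polylines(img,[((proj(f,q)+.5)/.7).astype(int)],True,(0,0,255) if z==0 else (0,255,0),1)
for q in(P(-50,56,62),P(-135+35,31,35),P(-40,31,20),P(-40,-31,20),P(-40,0,20)): cv2.circle(img,tuple(((proj(f,q)[0]+.5)/.7).astype(int)),3,(255,0,255),1)
cv2.imwrite("pics/w2o.png",img)
```

```text
hinge [451.26968136 167.46965555  62.        ] knob [525.91045604 113.61145052  92.        ] 92.04320449420585
0 [360.69997672 161.61363062] [403.39701806  12.78349717] 154.83360733367252 16.0073587332197
o [511.81404611 124.42627356] hinge [448.31012628 164.466905  ] home [573.33252846 142.07496555]
15 [365.14909548 161.10009158] [406.13570319  18.23205895] 148.6310087398758 16.00735873321968
o [515.40794804 126.89378493] hinge [451.90402821 166.93441637] home [576.9264304  144.54247692]
blade end z54 [629.17072779 217.08793397] [658.45928414 108.7717244 ] 112.20615307706994 15.130861737189347
catch [558.55377633 197.76964562] [590.36655999  91.74778637] 110.69185987670582 [574.46016816 144.758716  ] 16.702330934942562
```

View pics/w2o.png

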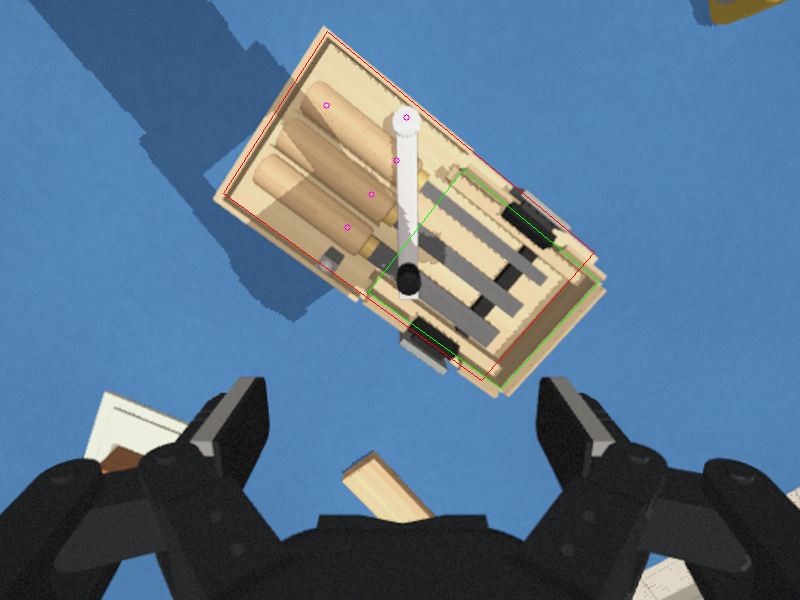

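Run:
```python
from h import *
f="pics/w2.png"
A=lambda u,v,z: at(f,((u+.5)*.7-.5,(v+.5)*.7-.5),z)
h=A(406,120,62);k=A(408,284,92);e=A(408,299,58)
print(h,k,e,np.linalg.norm((h-k)[:2]),np.linalg.norm((h-e)[:2]))
M=R.from_rotvec(readout.get_state()["ee_rot"]).as_matrix();print(M.T@(k-readout.get_state()["tool_pos"]))
th=np.radians(16);ux=np.array([np.cos(th),np.sin(th)]);uy=np.array([-ux[1],ux[0]]);d=(k-h)[:2];print(np.arctan2(d@ux,-d@uy))
```

```text
[451.26968136 167.46965555  62.        ] [532.74068018 108.58391288  92.        ] [549.06979209  97.12736368  58.        ] 100.52389933908013 120.46949690478736
[ -1.6722169    4.14195641 102.63219647]
0.6656910497650131
```

>>> send_rows(
  dp=[
    [-1,3,40],
    [-2,4,90],
    [-2,4,130],
    [-2,4,131],
    [-2,4,131],
  ],
  yaw=[0,0,0,0,0],
)

```text
clock: 2.08
tool_pos: [534.2, 108.2, 65.4]
ee_rot: [0.984, 2.981, 0.001]
wrist_force: [0.4, 0.3, 0.4]
width: 85.3
gripper_force: 0.0
```

>>> send_rows(
  dp=[
    [0,0,0],
    [0,0,0],
    [0,0,0],
    [0,0,0],
    [0,0,0],
  ],
  yaw=[0,0,0,0,0],
  hand=1,
  force=40,
)

```text
clock: 2.7
tool_pos: [533.6, 107.5, 63.8]
ee_rot: [0.986, 2.983, -0.0]
wrist_force: [-0.4, 0.0, -0.2]
width: -0.0
gripper_force: 0.0
```

>>> send_rows(
  dp=[
    [0,0,0],
    [0,0,0],
    [0,0,0],
  ],
  yaw=[0,0,0],
)

```text
clock: 3.08
tool_pos: [533.6, 107.5, 63.7]
ee_rot: [0.986, 2.983, -0.0]
wrist_force: [-0.2, 0.4, -0.1]
width: 0.5
gripper_force: 0.0
```

The fingers shut fully and missed the knob, so I'll look.

Run:
```python
from h import *
snap("wrist","pics/w3.png");s=readout.get_state();print(s["tool_pos"])
t=cv2.imread("pics/w3.png");cv2.imwrite("pics/w3b.png",cv2.resize(t,(800,600),interpolation=cv2.INTER_CUBIC))
```

```text
[533.56399905 107.54096957  63.70969437]
```

View pics/w3b.png

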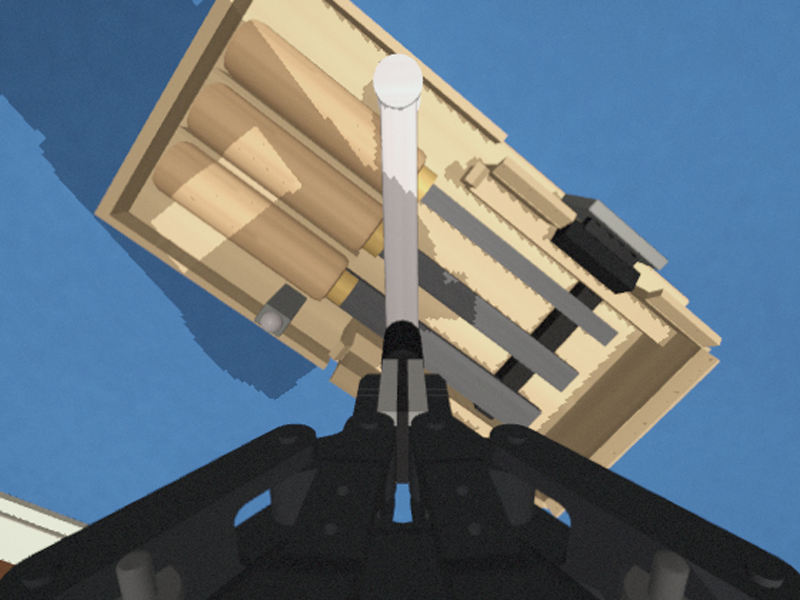

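The picture shows the shut fingertips around (404,360–420), just outside the knob (402,340) and radially too far out. The hinge cap is at (398,80). I'll triangulate from the two wrist views and check where the TCP projects.

Run:
```python
from h import *
def tri(obs):
    A=np.zeros((3,3));b=np.zeros(3)
    for f,u,v in obs:
        if "t1" in f: p=((u+.5)/4-.5+190,(v+.5)/4-.5+175)
        else: p=((u+.5)*.7-.5,(v+.5)*.7-.5)
        o,d=ray(f,p);d=d/np.linalg.norm(d);N=np.eye(3)-np.outer(d,d);A+=N;b+=N@o
    return np.linalg.solve(A,b)
w2,w3,t="pics/w2.png","pics/w3.png","pics/t1.png"
print("hinge",tri([(w2,406,120),(w3,398,80)]),tri([(w2,406,120),(w3,398,80),(t,122,328)]))
print("tcp px",(proj(w3,readout.get_state()["tool_pos"])+.5)/.7)
M=np.load(w3+".npz")["M"];s=readout.get_state();T=R.from_rotvec(s["ee_rot"]).as_matrix()
print("cam in tool",T.T@(M[:3,3]-s["tool_pos"]),"\n",(T.T@M[:3,:3]).round(3))
print("catchL corner..",tri([(w2,607,290),(w3,719,358)]),"handle-right corner",tri([(w2,215,199),(w3,97,213)]), "ball",tri([(w2,327,264),(w3,270,318)]))
A=lambda f,u,v,z: at(f,((u+.5)*.7-.5,(v+.5)*.7-.5),z)
for z in(58,92): print("knob front edge",z,A(w3,402,322,z),A(w2,408,262,z))
```

```text
hinge [451.01494965 167.66460788  58.29801415] [449.64622358 168.31267784  44.82138712]
tcp px [[401.1920479  342.67139788]]
cam in tool [  71.99365248    0.31899681 -179.95423191] 
 [[ 0.001 -0.959 -0.284]
 [ 1.     0.     0.002]
 [-0.001 -0.284  0.959]]
catchL corner.. [633.73425893 218.28023373  48.24912282] handle-right corner [408.16815709  22.78521001  27.21324463] ball [494.3132871   64.50892153  50.51416497]
knob front edge 58 [528.26801259 112.16470216  58.        ] [527.20377688 113.22223964  58.        ]
knob front edge 92 [518.69003918 119.22549675  92.        ] [521.24682554 117.04428639  92.        ]
```

Run:
```python
from h import *
s=readout.get_state();T=R.from_rotvec(s["ee_rot"]).as_matrix();w3="pics/w3.png"
for x in(11,0,-11):
  for z in(0,-19,-38,-60): print(x,z,((proj(w3,s["tool_pos"]+T@np.array([x,0,z]))[0]+.5)/.7).round(0))
t=cv2.imread(w3)[195:315,200:360];cv2.imwrite("pics/w3c.png",cv2.resize(t,None,fx=5,fy=5,interpolation=cv2.INTER_CUBIC))
```

```text
11 0 [401. 318.]
11 -19 [401. 334.]
11 -38 [401. 354.]
11 -60 [401. 385.]
0 0 [401. 343.]
0 -19 [401. 361.]
0 -38 [401. 384.]
0 -60 [401. 418.]
-11 0 [401. 367.]
-11 -19 [401. 387.]
-11 -38 [401. 413.]
-11 -60 [401. 450.]
```

View pics/w3c.png

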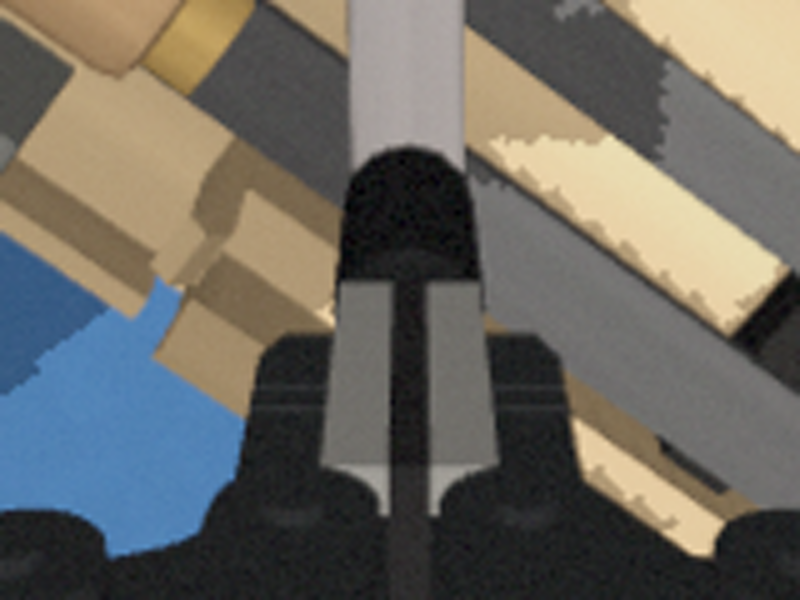

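The crop shows the knob's top face starting at (402,350), with the shut pads occluding it from v=359. So the pads are above the knob, and the finger ends sit about 38 mm short of the reported TCP, which also matches the look of the open fingers in w2. I'll confirm by touching the knob top gently with the fingers shut.

>>> send_rows(
  dp=[
    [0,0,3],
    [0,0,6],
    [0,0,6],
  ],
  yaw=[0,0,0],
)

```text
clock: 3.5
tool_pos: [533.4, 107.5, 57.4]
ee_rot: [-0.986, -2.982, 0.0]
wrist_force: [-0.7, 0.7, -0.1]
width: 0.1
gripper_force: 0.0
```

>>> send_rows(
  dp=[
    [0,0,1.5],
    [0,0,3],
    [0,0,3],
  ],
  yaw=[0,0,0],
)

```text
clock: 3.88
tool_pos: [533.8, 107.7, 55.3]
ee_rot: [0.986, 2.982, 0.001]
wrist_force: [-1.5, -0.1, 3.8]
width: 0.1
gripper_force: 2.5
```

Contact came at a reported z of 55.3 with 3.8 N, so the real finger ends are about 36.5 mm behind the reported TCP and I'll offset for that. Next: open, go down and grip the knob.

>>> send_rows(
  dp=[
    [0,0,-5],
    [0,0,-5],
    [0,0,-5],
    [0,0,-5],
    [0,0,-5],
  ],
  yaw=[0,0,0,0,0],
  hand=0.3,
)

```text
clock: 4.5
tool_pos: [533.5, 107.5, 59.6]
ee_rot: [-0.986, -2.983, 0.0]
wrist_force: [0.6, -0.5, 0.0]
width: 59.7
gripper_force: 0.0
```

>>> send_rows(
  dp=[
    [0,0,12],
    [0,0,24],
    [0,0,33],
    [0,0,33],
  ],
  yaw=[0,0,0,0],
)

```text
clock: 5.0
tool_pos: [533.1, 107.5, 25.8]
ee_rot: [-0.986, -2.981, 0.001]
wrist_force: [-0.7, -0.1, 1.0]
width: 59.9
gripper_force: 0.0
```

>>> send_rows(
  dp=[
    [0,0,0],
    [0,0,0],
    [0,0,0],
    [0,0,0],
    [0,0,0],
  ],
  yaw=[0,0,0,0,0],
  hand=1,
  force=40,
)

```text
clock: 5.62
tool_pos: [533.8, 107.5, 27.1]
ee_rot: [0.986, 2.982, 0.0]
wrist_force: [-0.2, 0.0, 4.4]
width: 14.6
gripper_force: 39.0
```

Gripped, with 14.6 mm between the pads and 39 N. I'll raise it 1.5 mm and swing the keeper along its arc.

>>> send_rows(
  dp=[
    [0,0,-1.5],
    [0.7,-12.2,-1.5],
    [3.0,-24.2,-1.5],
    [6.0,-34.2,-1.5],
    [9.4,-42.3,-1.5],
  ],
  yaw=[0,7,14,20,25],
)

```text
clock: 6.25
tool_pos: [500.7, 78.1, 27.5]
ee_rot: [1.613, 2.696, -0.002]
wrist_force: [3.4, -5.9, -8.6]
width: 14.3
gripper_force: 39.7
```

>>> send_rows(
  dp=[
    [0.1,-5.2,0],
    [0.6,-10.5,0],
    [1.2,-15.6,0],
    [2.2,-20.8,0],
    [2.6,-22.5,0],
  ],
  yaw=[3,6,9,12,13],
)

```text
clock: 6.88
tool_pos: [479.8, 69.3, 27.5]
ee_rot: [1.904, 2.497, -0.003]
wrist_force: [2.3, -10.3, -9.1]
width: 14.6
gripper_force: 39.6
```

>>> send_rows(
  dp=[
    [-2,-1,1],
    [-2,-2,1],
    [-2,-3,1],
    [-2,-3,1],
  ],
  yaw=[0,0,0,0],
)

```text
clock: 7.38
tool_pos: [478.8, 68.9, 27.3]
ee_rot: [1.903, 2.498, 0.005]
wrist_force: [6.7, 5.6, -4.9]
width: 14.7
gripper_force: 40.1
```

>>> send_rows(
  dp=[
    [1,-1.5,0],
    [1,-3,0],
    [1,-3,0],
  ],
  yaw=[0,0,0],
)

```text
clock: 7.75
tool_pos: [478.7, 68.9, 27.6]
ee_rot: [1.901, 2.493, 0.011]
wrist_force: [18.8, 7.6, -13.7]
width: 14.6
gripper_force: 39.8
```

Run:
```python
from h import *
snap("wrist","pics/w4.png");s=readout.get_state();print(s["tool_pos"],s["wrist_force"],s["ee_rot"])
t=cv2.imread("pics/w4.png");cv2.imwrite("pics/w4b.png",cv2.resize(t,(800,600),interpolation=cv2.INTER_CUBIC))
```

```text
[478.74347191  68.84812018  27.57597565] [ 17.24375861   7.27156485 -13.6417819 ] [1.90067756 2.49275949 0.01104238]
```

View pics/w4b.png

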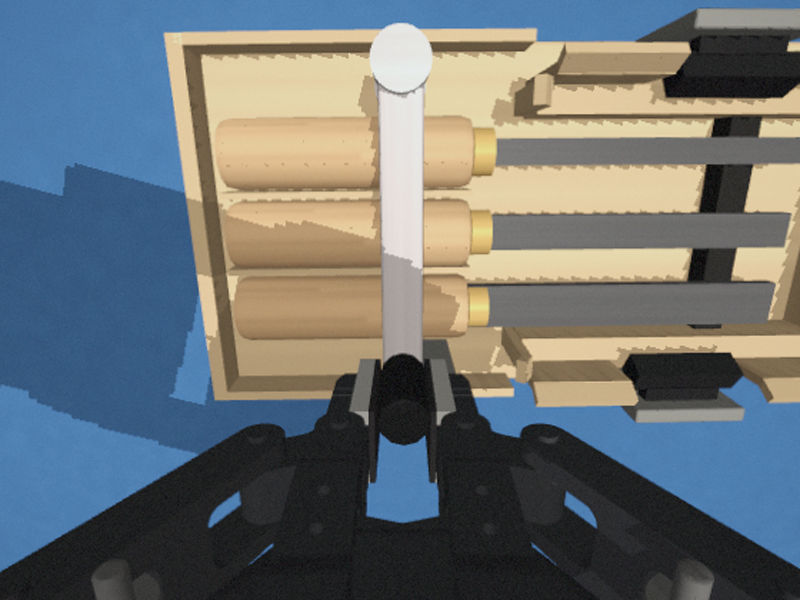

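The bar stands square across the handles and is firm at its stop: 18 N gave no motion. I'll compute home from the knob and this view, then let go.

Run:
```python
from h import *
f="pics/w4.png"
A=lambda u,v,z: at(f,((u+.5)*.7-.5,(v+.5)*.7-.5),z)[:2]
def ang(p,q): d=q-p; return np.degrees(np.arctan2(d[1],d[0]))
print("yaws",ang(A(165,33,27),A(537,30,27)),ang(A(215,399,27),A(513,397,27)),ang(A(496,163,24),A(798,163,24)),ang(A(494,248,24),A(785,247,24)),ang(A(490,325,24),A(773,325,24)))
th=np.radians(15.9);ux=np.array([np.cos(th),np.sin(th)]);uy=np.array([-ux[1],ux[0]])
h=A(401,57,58);print("hinge",h,h@ux,h@uy)
k=np.array([478.74,68.85]);print("knob along ux,uy",k@ux,k@uy)
a,b=A(300,32,27),A(300,399,27);print("rims uy",a@uy,b@uy,(a-b)@uy,"mid",(a+b)@uy/2)
for v1,v2,y in((140,164,31),(213,248,0),(282,325,-31)): print("blade mid uy",((A(650,v1,24)+A(650,v2,24))/2)@uy-y)
mid=h@uy-56; home=(k@ux+114)*ux+mid*uy;print("mid",mid,"home",home)
```

```text
yaws 15.841390988841734 15.51057821405538 15.664548040064123 15.577979536545287 15.108108058985614
hinge [451.43378964 168.1413113 ] 480.226386301809 38.033996618339984
knob along ux,uy 479.2861267405634 -64.93934719435192
rims uy 52.65293423956258 -90.89369698001875 143.54663121958131 mid -19.120381370228074
blade mid uy -19.586507483372657
blade mid uy -18.952790860659434
blade mid uy -18.944416119412907
mid -17.966003381660016 home [575.50972872 145.25755612]
```

>>> send_rows(
  dp=[
    [0,0,0],
    [0,0,0],
    [0,0,0],
    [0,0,0],
  ],
  yaw=[0,0,0,0],
  hand=0,
)

```text
clock: 8.3
tool_pos: [474.1, 68.2, 27.3]
ee_rot: [-1.904, -2.499, 0.0]
wrist_force: [0.8, 0.8, 0.4]
width: 84.7
gripper_force: 0.0
```

>>> send_rows(
  dp=[
    [0,0,-50],
    [0,0,-100],
    [-40,0,-145],
    [-95,0,-170],
    [-155,0,-170],
  ],
  yaw=[0,0,0,8,18],
)

```text
clock: 8.93
tool_pos: [516.3, -82.8, 199.6]
ee_rot: [2.273, 2.163, 0.003]
wrist_force: [0.5, 0.6, -0.5]
width: 85.2
gripper_force: 0.0
```

Run:
```python
from h import *
s=readout.get_state();M=R.from_rotvec(s["ee_rot"]).as_matrix();print(s["tool_pos"],M.T@(np.array([546,-199,197])-s["tool_pos"]),np.degrees(np.arctan2(M[1,1],M[0,1])))
```

```text
[516.33299693 -82.7749666  199.59586055] [-114.60723916   35.38105576    2.91368785] -2.8418431788043543
```

>>> send_rows(
  dp=[
    [-30,10,0],
    [-60,20,0],
    [-90,28,0],
    [-115,35,0],
    [-115,35,0],
  ],
  yaw=[10,20,30,40,50],
)

```text
clock: 9.55
tool_pos: [545.1, -199.4, 196.7]
ee_rot: [-2.979, -0.996, 0.001]
wrist_force: [-0.0, 0.1, -0.1]
width: 85.5
gripper_force: 0.0
```

>>> send_rows(
  dp=[
    [0,0,0],
    [0,0,0],
  ],
  yaw=[10,10],
)

```text
clock: 9.8
tool_pos: [545.0, -197.7, 197.1]
ee_rot: [-3.051, -0.746, 0.0]
wrist_force: [0.6, -0.1, 0.5]
width: 85.7
gripper_force: 0.0
```

Run:
```python
from h import *
snap("wrist","pics/w5.png");s=readout.get_state();print(s["tool_pos"],s["wrist_force"],s["ee_rot"])
t=cv2.imread("pics/w5.png");cv2.imwrite("pics/w5b.png",cv2.resize(t,(800,600),interpolation=cv2.INTER_CUBIC))
```

```text
[ 545.03967271 -197.61814714  197.12937179] [ 0.56696505 -0.11922294 -0.04986417] [-3.05063994e+00 -7.49512657e-01  3.69746970e-04]
```

View pics/w5b.png

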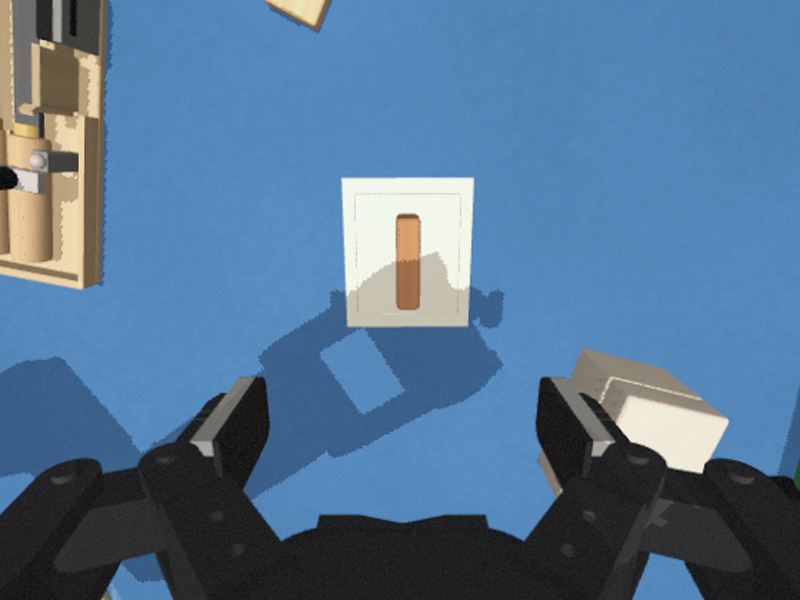

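The picture shows the cover with corners (342,178), (473,178), (469,326) and (347,327). The bar runs from (408,214) to (408,309), and the block is at the lower right. The keeper's end now has the ball behind it at (38,160).

Run:
```python
from h import *
f="pics/w5.png";s=readout.get_state();M=R.from_rotvec(s["ee_rot"]).as_matrix()
A=lambda u,v,z: at(f,((u+.5)*.7-.5,(v+.5)*.7-.5),z)
c=[A(*p,4) for p in((342,178),(473,178),(469,326),(347,327))]
print([np.linalg.norm(c[i]-c[i-1]).round(1) for i in range(4)]);m=np.mean(c,0)
e=c[0]+c[1]-c[2]-c[3];print("mid",m,"yaw",np.degrees(np.arctan2(e[1],e[0])),"tool frame",M.T@(m-s["tool_pos"]))
p,q=A(408,217,44),A(408,309,44);print("bar",M.T@(p-s["tool_pos"]),M.T@(q-s["tool_pos"]))
for P in((620,397,90),(585,350,50),(585,350,70),(540,455,0),(700,470,90)): print("block",P,M.T@(A(*P)-s["tool_pos"]))
```

```text
[np.float64(124.8), np.float64(103.4), np.float64(123.9), np.float64(105.6)]
mid [ 547.65078235 -201.368142      4.        ] yaw 27.896520158600435 tool frame [  0.60970159   4.58661262 193.1280038 ]
bar [ 36.59677779   4.26614896 153.12181929] [-32.97057802   4.40704636 153.13390328]
block (620, 397, 90) [-83.27452143 152.58275562 107.10157026]
block (585, 350, 50) [-64.4618882  141.08658954 147.10148252]
block (585, 350, 70) [-56.07007981 132.4823559  127.10240546]
block (540, 455, 0) [-193.88220771  131.74170658  197.12663028]
block (700, 470, 90) [-143.99166043  220.7757964   107.09323764]
```

>>> send_rows(
  dp=[
    [1,4,50],
    [1,4.4,110],
    [1,4.4,165],
    [1,4.4,190],
    [1,4.4,190],
  ],
  yaw=[0,0,0,0,0],
)

```text
clock: 10.48
tool_pos: [547.2, -200.6, 5.7]
ee_rot: [-3.049, -0.748, 0.004]
wrist_force: [0.3, -0.4, 0.6]
width: 85.5
gripper_force: 0.0
```

>>> send_rows(
  dp=[
    [0,0,15],
    [0,0,27],
    [0,0,27],
  ],
  yaw=[0,0,0],
)

```text
clock: 10.85
tool_pos: [547.7, -200.9, -20.4]
ee_rot: [-3.051, -0.744, 0.001]
wrist_force: [-0.6, 0.7, 0.0]
width: 85.0
gripper_force: 0.0
```

>>> send_rows(
  dp=[
    [0,0,0],
    [0,0,0],
    [0,0,0],
    [0,0,0],
    [0,0,0],
  ],
  yaw=[0,0,0,0,0],
  hand=1,
  force=80,
)

```text
clock: 11.48
tool_pos: [548.3, -201.2, -19.4]
ee_rot: [3.052, 0.744, 0.001]
wrist_force: [-1.6, 0.2, 5.0]
width: 16.5
gripper_force: 79.8
```

>>> send_rows(
  dp=[
    [0,0,-20],
    [0,0,-20],
    [0,0,-20],
  ],
  yaw=[0,0,0],
)

```text
clock: 11.85
tool_pos: [547.6, -200.9, -0.6]
ee_rot: [-3.051, -0.744, 0.001]
wrist_force: [-0.3, 0.0, -2.5]
width: 16.6
gripper_force: 78.9
```

Gripped at 16.6 mm and lifted. Next I'll carry it over the tray.

>>> send_rows(
  dp=[
    [0,0,-40],
    [0,0,-80],
    [10,-16,-100],
    [30,-48,-100],
    [55,-88,-100],
  ],
  yaw=[0,0,0,0,0],
)

```text
clock: 12.48
tool_pos: [556.1, -97.0, 99.4]
ee_rot: [-3.052, -0.742, 0.001]
wrist_force: [0.7, 0.4, -2.4]
width: 17.0
gripper_force: 79.1
```

>>> send_rows(
  dp=[
    [25,-40,0],
    [51,-82,0],
    [79,-126,0],
    [105,-168,0],
    [121,-194,0],
  ],
  yaw=[0,0,0,0,0],
)

```text
clock: 13.1
tool_pos: [573.9, 132.5, 99.1]
ee_rot: [-3.051, -0.746, 0.003]
wrist_force: [0.1, -0.7, -2.3]
width: 16.3
gripper_force: 78.9
```

>>> send_rows(
  dp=[
    [6,-9,0],
    [8,-12,0],
    [8,-12,0],
  ],
  yaw=[4,9,12],
)

```text
clock: 13.48
tool_pos: [575.6, 145.0, 99.0]
ee_rot: [-3.113, -0.419, 0.003]
wrist_force: [0.5, 0.7, -2.2]
width: 16.8
gripper_force: 78.9
```

Run:
```python
from h import *
snap("wrist","pics/w6.png");s=readout.get_state();print(s["tool_pos"],s["wrist_force"],s["width"]);a=s["ee_rot"];print(2*np.degrees(np.arctan2(a[1],a[0]))%360-90)
t=cv2.imread("pics/w6.png");cv2.imwrite("pics/w6b.png",cv2.resize(t,(800,600),interpolation=cv2.INTER_CUBIC))
```

```text
[575.62594741 144.75299171  99.0119571 ] [-0.03195934  0.44075679 -3.16274922] 16.527229890656542
-74.7955802968213
```

View pics/w6b.png

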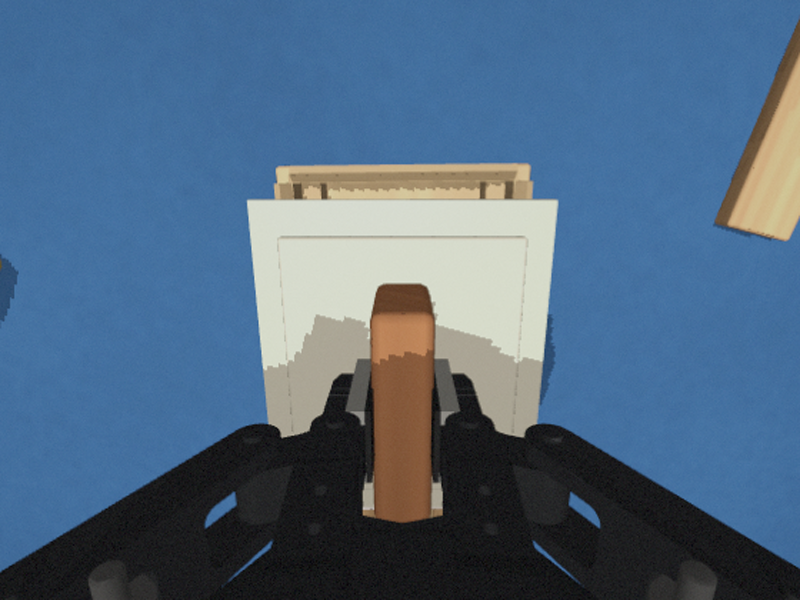

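The picture shows the cover held square, with its front edge from (248,200) to (557,200). The blade-end wall top is behind it, from (277,167) to (530,165). I'll check the lateral offset and yaw against the wall.

Run:
```python
from h import *
f="pics/w6.png";s=readout.get_state();M=R.from_rotvec(s["ee_rot"]).as_matrix()
A=lambda u,v,z: M.T@(at(f,((u+.5)*.7-.5,(v+.5)*.7-.5),z)-s["tool_pos"])
print("cover",A(248,200,123),A(557,200,123))
for z in(50,54): print("wall",z,A(277,167,z),A(530,165,z))
print("inner wall posts",A(295,190,54),A(516,190,54))
print("bar top", A(372,315,163),A(434,315,163))
for h in([575.75,144.45],):print("home in tool",M.T@(np.array(h+[99])-s["tool_pos"]))
```

```text
cover [ 61.47476441 -51.97298431 -24.08818252] [ 61.75049918  51.36208196 -24.13281758]
wall 50 [ 71.74275688 -60.765711    48.89529839] [72.98342679 60.94854341 48.84090296]
wall 54 [ 71.76243323 -59.70798851  44.89479971] [72.9814123  59.87831539 44.8413553 ]
inner wall posts [ 61.15025487 -51.83647415  44.91254738] [61.43482064 54.08056349 44.86679319]
bar top [ 34.36557444  -8.32983547 -64.05296918] [ 34.4158848    8.20756737 -64.06012472]
home in tool [0.04027015 0.32492541 0.01173841]
```

Lateral offset is under 0.5 mm; I'll correct (0.8, 0.4) mm and -0.5°. Then descend.

>>> send_rows(
  dp=[
    [0.8,0.4,0],
    [0.8,0.4,20],
    [0.8,0.4,45],
    [0.8,0.4,58],
    [0.8,0.4,58],
  ],
  yaw=[-0.5,-0.5,-0.5,-0.5,-0.5],
)

```text
clock: 14.15
tool_pos: [576.6, 144.3, 41.5]
ee_rot: [-3.111, -0.435, 0.003]
wrist_force: [0.2, -0.4, -2.0]
width: 16.9
gripper_force: 78.9
```

>>> send_rows(
  dp=[
    [0,0,4],
    [0,0,8],
    [0,0,12],
    [0,0,15],
    [0,0,15],
  ],
  yaw=[0,0,0,0,0],
)

```text
clock: 14.78
tool_pos: [576.9, 144.4, 27.0]
ee_rot: [-3.111, -0.434, 0.001]
wrist_force: [0.5, 0.5, -2.4]
width: 16.7
gripper_force: 78.9
```

>>> send_rows(
  dp=[
    [0,0,1.5],
    [0,0,3],
    [0,0,4.5],
    [0,0,4.5],
  ],
  yaw=[0,0,0,0],
)

```text
clock: 15.28
tool_pos: [576.9, 144.4, 22.6]
ee_rot: [-3.111, -0.434, 0.0]
wrist_force: [-0.5, 0.0, -3.1]
width: 16.3
gripper_force: 78.9
```

>>> send_rows(
  dp=[
    [0,0,1.5],
    [0,0,3],
    [0,0,3],
  ],
  yaw=[0,0,0],
)

```text
clock: 15.65
tool_pos: [577.4, 144.4, 20.2]
ee_rot: [3.111, 0.435, 0.002]
wrist_force: [-0.2, 0.1, 2.3]
width: 16.8
gripper_force: 79.6
```

Contact with the catches came at z≈21, as predicted. Pressing on.

>>> send_rows(
  dp=[
    [0,0,2],
    [0,0,4],
    [0,0,4],
  ],
  yaw=[0,0,0],
)

```text
clock: 16.02
tool_pos: [577.8, 144.5, 16.5]
ee_rot: [3.111, 0.434, 0.004]
wrist_force: [-0.6, 0.2, 6.0]
width: 16.5
gripper_force: 80.3
```

>>> send_rows(
  dp=[
    [0,0,2],
    [0,0,4],
    [0,0,4],
  ],
  yaw=[0,0,0],
)

```text
clock: 16.4
tool_pos: [576.0, 144.3, 10.1]
ee_rot: [-3.111, -0.434, 0.005]
wrist_force: [2.3, 0.0, -11.3]
width: 16.8
gripper_force: 80.4
```

>>> send_rows(
  dp=[
    [0,0,1],
    [0,0,2],
    [0,0,3],
    [0,0,4],
    [0,0,4],
  ],
  yaw=[0,0,0,0,0],
)

```text
clock: 17.02
tool_pos: [577.3, 144.5, 8.7]
ee_rot: [3.111, 0.435, 0.002]
wrist_force: [-2.4, 0.5, 6.1]
width: 16.6
gripper_force: 82.8
```

>>> send_rows(
  dp=[
    [0,0,1],
    [0,0,2],
    [0,0,2],
  ],
  yaw=[0,0,0],
)

```text
clock: 17.4
tool_pos: [577.4, 144.5, 8.6]
ee_rot: [3.111, 0.435, 0.004]
wrist_force: [-8.2, -2.1, 22.3]
width: 16.8
gripper_force: 85.5
```

>>> send_rows(
  dp=[
    [0,0,0],
    [0,0,0],
    [0,0,0],
    [0,0,0],
  ],
  yaw=[0,0,0,0],
)

```text
clock: 17.9
tool_pos: [577.4, 144.4, 8.6]
ee_rot: [3.111, 0.435, 0.004]
wrist_force: [-8.8, -2.2, 22.1]
width: 16.7
gripper_force: 85.5
```

Run:
```python
from h import *
# keeper/catch check by code: project the model of the shut keeper into the top picture, before and now
snap("top","pics/t2.png");f="pics/t2.png";im=cv2.imread(f).astype(int)
th=np.radians(15.7);ux=np.array([np.cos(th),np.sin(th)]);uy=np.array([-ux[1],ux[0]]);h=np.array([449,165.6])
for r in(25,45,65): 
    row=[]
    for d in(-20,-10,0,10,20):
        u,v=proj(f,np.append(h-r*uy+d*ux,58))[0].round().astype(int);row.append(im[v,u].tolist())
    print(r,row)
s=readout.get_state();print(s["tool_pos"],s["wrist_force"])
```

```text
25 [[53, 70, 79], [59, 75, 87], [60, 78, 89], [62, 80, 93], [67, 87, 97]]
45 [[39, 60, 81], [37, 49, 61], [40, 52, 59], [42, 54, 62], [49, 61, 71]]
65 [[37, 62, 92], [39, 64, 93], [62, 71, 80], [65, 83, 96], [97, 124, 139]]
[577.37436842 144.46732025   8.60688067] [-8.59156853 -0.74622415 22.13999969]
```

The force is steady at 22 N, the height matches home, and the keeper was seen latched. I'm handing in.

```bash
python3 -c "
from rig import job
print(job.finish_job())"
```

```text
the job is handed in; nothing more can be done
None
```

I handed the job in at about 18 s: the keeper was swung shut against its stop with the ball behind it, then the cover was pressed past the catches and fully home, still held down with about 22 N. The arm hid the tray in the final picture, so the catches are judged from the force drop and final height, not seen.

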